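# Set the grinder's tension cap and hold it

### The job

Swing the warming lamp away from above the grinder drum until its head is over the middle of the white mould tray, and leave it there. Then screw the drum's black knurled cap clockwise all the way on until it bottoms out, back it off a quarter turn, and finish with the cap still held at that setting in the gripper so that it can be pinned. Do not disturb the other things on the bench.

Things in the scene. Friction and masses are not known exactly. Their poses are not given: they have to be found in the camera images.
- drum: Open steel grinder drum standing on the bench, fixed, 210 mm diameter, rim at 115 mm. Origin: on its vertical axis at bench level. An aluminium bridge bar (222 x 32 mm, top at 127 mm, along the drum's x axis) spans the mouth and carries the threaded spindle and cap at its centre, on the drum's axis. A red mark on the bridge lies on the drum's -x side of the cap.
- cap_top (a point): Centre of the top of the black knurled cap: a round cap 50 mm diameter and 34 mm tall on the drum's axis, top 173 mm above the bench when home, 8 mm higher per full turn unscrewed. It can be gripped at any yaw from above, over its whole height (below it is 12 mm of free space down to the bridge). A red stripe on its top points to the red mark on the bridge when it is home.
- cap (a joint): Turn of the cap on its thread, rad: 0 = screwed fully home against a hard stop (bottomed out), grows as it is unscrewed (counter-clockwise seen from above; clockwise tightens). Starts 1.9 to 3.3, upper stop 5.0. It needs about 0.12 N m and stays where it is left; it rises 1.27 mm per rad.
- lamp_knob (a point): Middle of the upright orange grip knob (24 mm diameter, 45 mm tall, from 245 to 290 mm above the bench) on top of the lamp head, on the head's axis; the point is 272 mm above the bench. The head is a white shade of 100 mm diameter, from 200 to 245 mm above the bench.
- lamp_pivot (a point): Top of the lamp's fixed post (bench to 236 mm high with its hub) on its vertical hinge axis, 222 mm above the bench. The level arm (20 mm wide, top at 228 mm) runs from here to the head, whose axis is 248 mm from the hinge axis.
- lamp_arm (a joint): Swing of the lamp arm about its post, rad, growing counter-clockwise seen from above (from the drum towards the mould tray, over the robot's side of the post); range -0.6 to 2.0. Within 0.15 of 0 when the head is over the drum's cap (starts -0.15 to 0.2), about 1.3 to 1.5 when over the tray. Stiff: about 5 N sideways at the knob moves it, and it stays where it is left.
- mould_tray: White chocolate mould, fixed, 275 x 135 x 20 mm (x, y, z) with six shallow bar cells. Origin: centre of its underside, on the bench. Its centre lies within 20 mm of the circle that the lamp head swings on.
- nib_jar: Bystander: small capped glass jar, 50 mm diameter, 80 mm tall, between drum and tray. Origin: on its underside, on the bench.
- roller_stone: Bystander: spare grey stone roller, a ring 84 mm diameter, 45 mm tall, left of the drum. Origin: on its underside, on the bench.
- spatula: Bystander: spatula lying flat, 240 mm long, far left. Origin: underside, near the middle of its length.
- cup: Bystander: steel cup, 64 mm diameter, 70 mm tall, near left, on the robot's side of the drum. Origin: on its underside, on the bench.
- bars: Bystander: stack of wrapped chocolate bars, 150 x 75 x 33 mm, right of the tray. Origin: on its underside, on the bench.
- scale: Bystander: flat kitchen scale, 170 x 190 x 32 mm, far right. Origin: on its underside, on the bench.

How it is judged (in metres and radians):
On the way, in this order (a step that is already met when the one before it is completed fails the run):
1. the lamp head stands over the middle of the mould tray (horizontal distance between lamp_knob and mould_tray below 0.05 m and velocity of joint lamp_arm between -0.05 and 0.05 rad/s), for 0.2 s.
2. the cap is screwed fully home (value of joint cap below 0.1 rad), for 0.1 s.
3. the cap is backed off a quarter turn (value of joint cap between 1.22 and 1.92 rad), for 0.2 s.
At the end, for the whole second after the job is handed in: The lamp head's axis is within 50 mm horizontally of the mould tray's centre and still; the cap, after having been screwed home (within 0.1 rad), stands 1.57 +- 0.35 rad (a quarter turn, +- 20 degrees) back from home, at rest, with the fingers gripping it (over 2 N) (all of step 1 and all of step 3 and velocity of joint cap between -0.1 and 0.1 rad/s and contact force between the fingers and cap above 2 N); the arm keeps its last pose, push and grip.
It fails at once if a bystander is pushed more than 25 mm (distance of any of nib_jar, roller_stone, spatula, cup, bars, scale from where it was at the start of the episode above 0.025 m).
It also fails if it takes over 72 s, if anything falls off the work surface, if the arm or the gripper's body presses on something with over 40 N, if the wrist force passes 120 N, or if a joint passes its speed limit or range.

### The arm

A 6-joint arm with a two-finger parallel gripper is mounted at the origin on the work surface. World frame = base frame: x ahead of the robot, y to its left, z up, the work surface at z = 0. Lengths are in m, angles in degrees, forces in N, time in s.
With the tool pointing down it reaches from about 0.35 to 0.775 m from the base axis. Payload 7.3 kg.
Tool frame: the origin (TCP) lies midway between the tips of the shut fingers; the grasp point (between the pads) lies 19 mm behind it (pinch_z is the distance from the TCP to the grasp point, in m); z points along the fingers, y is the line along which they close (so a half turn about z gives the same grasp; the last joint's range is limited). The gripper opens to 92 mm and grips with 3 to 60 N. Pads are 19 mm wide; open, the fingers measure 130 mm over their backs; the gripper's body (75 mm by 190 mm) begins 47 mm behind the grasp point.
Start: joints at [-83.193, 19.595, 87.324, -0, 73.075, -8.365], TCP at [0.137, -0.507, 0.227] pointing down, gripper open.
Joint ranges: [-145.02, 145.02], [-44.19, 115.74], [2.07, 154.8], [-57.11, 237.11], [16.16, 152.29], [-177.93, 177.93]. Speed limits (degrees/s): [147.25, 147.25, 180, 180, 180, 180].

### API

Orientations are given as [roll, pitch, yaw] about the fixed x, y, z axes, in that order (R = Rz(yaw) Ry(pitch) Rx(roll)).
In Python, from station import * gives the robot as it stands. The module is installed in compiled form; this text tells all that it offers.
- The arm moves only by the tool send_rows, never from a script. Its argument "deltas" is a list of rows, each an object with "jaw": the finger opening in m, from 0 to 0.0918; "slide": the shift along the tool's x, y, z in m, a list of three; "turn": the turn about the tool's z in degrees. A call has 1 to 5 rows; each row is the pose to reach, as a shift and turn from the pose commanded when the call began, along the tool's axes at that moment; what a row does not reach only later rows make up. A row lasts 1/8 s, in which the tool goes at most 62.5 mm and 10.7 degrees, less where a joint would pass 70% of its speed; a pose out of reach is approached as far as the arm can. A call with a gripper value outside its range is refused whole. The fingers move at their own pace and stop on an object; "force" is the grip in N (left out, the last holds). Time passes only in rows, so rows that repeat a pose let the fingers close. It gives the time, the measured TCP pose, the force, the opening and the grip force at its end, in the units of the state.
- read_state(): the state, without advancing time (a new reading comes with each control period).
- camera(name): name is "scene" or "top" or "wrist"; returns the picture (384x512x3 uint8, blue, green, red); there is no depth.
- camera_params(name): a dict with "fx", "fy", "cx", "cy" (pixels), "position" and "orientation" of the camera in the world; the wrist camera has in their place "T_tool_cam" (4x4, takes a point from camera to tool coordinates, whose origin is the TCP and whose axes are the flange's). Camera axes: x right, y down, z forward; pixel columns grow to the right and rows downward; lengths in m; the calibration is good to about 2 mm. A picture is of the moment at which its call begins: read the wrist's pose just before it. camera_params takes no time and is no camera call.
- job_done(): hands the job in; it is judged then, once.
The state is a dict: "t": time; "joints": joint angles; "joint_velocities": joint speeds; "tau": joint torques, N m; "position": TCP position; "ee_rot": TCP orientation; "wrist_force": force on the tool from outside, world axes, zero at the start; "wrist_torque": the same for the moment, N m; "opening": opening from 0.0 (shut) to 1.0 (fully open); "gripper_force": force on a finger pad.
Only numpy, scipy, OpenCV 4.12 (cv2) and the standard library are available. Lean on these libraries where they do the work, as an engineer would, in place of code of your own. Each camera call takes 0.05 s, during which the arm holds its last target. There are 200 camera calls.

## Working session

There is one attempt and no reset: what is moved stays moved. The work goes in short steps, Python scripts to look and compute and a tool call to move; the robot and the scene stay as the last step left them, time stands still between calls to the robot, and variables do not carry over. Pictures are saved under pics/ and viewed, at most 10 in all, crops included, and the job is handed in when it is done.

Besides the shell and the picture viewer there is one more tool, called as a command line: name --argument value ..., lists and objects as JSON in quotes. send_rows: Moves the arm, as the interface text tells. Its arguments: {"type":"object","properties":{"deltas":{"type":"array","items":{"type":"object","properties":{"jaw":{"type":"number"},"slide":{"type":"array","items":{"type":"number"}},"turn":{"type":"number"}}}},"force":{"type":"number"}},"required":["deltas"]}

```bash
mkdir -p pics
python3 - <<'E'
from station import *
import cv2
s=read_state();print({k:s[k] for k in("t","position","ee_rot","joints","opening","wrist_force")})
for n in("top","scene"):
    cv2.imwrite(f"pics/{n}0.png",camera(n)); print(n,camera_params(n))
print(camera_params("wrist"))
E
```

```text
{'t': 0.0, 'position': array([ 0.1373881 , -0.50629453,  0.22606875]), 'ee_rot': array([-1.79916134e+02, -1.17016025e-02,  1.51747099e+01]), 'joints': array([-8.31914077e+01,  1.96345209e+01,  8.73761729e+01, -6.53568811e-04,
        7.30739823e+01, -8.36593536e+00]), 'opening': 1.0028473393595299, 'wrist_force': array([0.02767422, 0.34453433, 0.81209396])}
top {'fx': 460.9241313603656, 'fy': 460.9241313603656, 'cx': 254.68677393057717, 'cy': 195.36744615706908, 'position': array([ 0.39256119, -0.03355647,  1.94138876]), 'orientation': array([-1.74324486e+02,  5.90607333e-02, -9.14131553e+01])}
scene {'fx': 388.5769468299303, 'fy': 388.5769468299303, 'cx': 255.6854829050844, 'cy': 192.5680091408809, 'position': array([1.21431002, 0.37011757, 1.07759476]), 'orientation': array([-138.85376268,    1.03592129,  118.84852146])}
{'fx': 293.22248450111135, 'fy': 293.22248450111135, 'cx': 256.23060665497286, 'cy': 191.94201017362985, 'T_tool_cam': array([[-4.76735011e-04, -9.64675144e-01, -2.63441909e-01,
         7.12665056e-02],
       [ 9.99999753e-01, -5.96064047e-04,  3.73035854e-04,
        -1.20906727e-04],
       [-5.16886667e-04, -2.63441666e-01,  9.64675190e-01,
        -1.58228164e-01],
       [ 0.00000000e+00,  0.00000000e+00,  0.00000000e+00,
         1.00000000e+00]])}
```

View pics/top0.png

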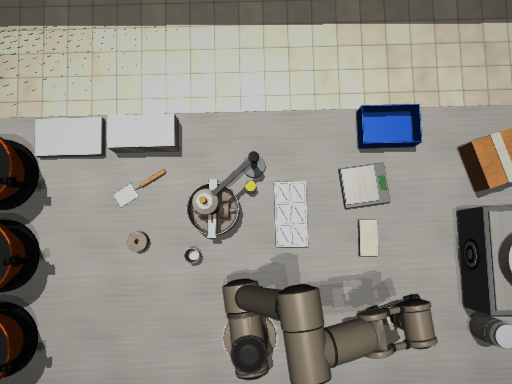

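View pics/scene0.png

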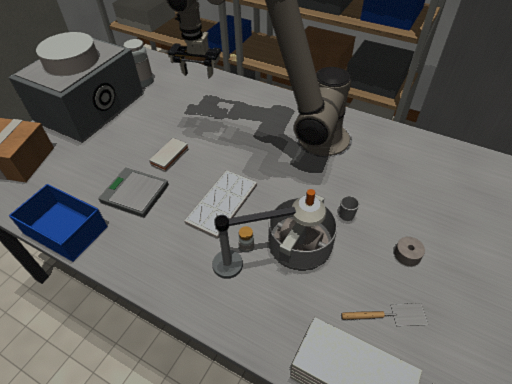

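The top view shows the lamp knob at about (203,200), the post at (254,157), the drum at (213,210), the tray at (291,214) and the jar at (250,186). The scene view has the knob at (310,196), the pivot at (222,222) and the tray at (222,203).

```bash
cat > h.py <<'E'
import numpy as np, cv2
from scipy.spatial.transform import Rotation as Ro
from station import *
def cam(n,s=None):
    p=camera_params(n); K=(p["fx"],p["fy"],p["cx"],p["cy"])
    if n=="wrist":
        R=Ro.from_euler("xyz",s["ee_rot"],degrees=True).as_matrix(); T=p["T_tool_cam"]
        return K,R@T[:3,:3],R@T[:3,3]+s["position"]
    return K,Ro.from_euler("xyz",p["orientation"],degrees=True).as_matrix(),np.array(p["position"])
def onz(c,uv,z):
    K,R,p=c; d=R@[(uv[0]-K[2])/K[0],(uv[1]-K[3])/K[1],1]; return p+d*(z-p[2])/d[2]
def proj(c,P):
    K,R,p=c; q=R.T@(np.array(P)-p); return q[0]/q[2]*K[0]+K[2],q[1]/q[2]*K[1]+K[3]
def blobs(m,amin=8):
    n,l,st,ce=cv2.connectedComponentsWithStats(m.astype(np.uint8))
    return [(ce[i].round(1),st[i].tolist()) for i in range(1,n) if st[i][4]>=amin],l
E
python3 - <<'E'
from h import *
t=cv2.imread("pics/top0.png");s=cv2.imread("pics/scene0.png");ct,cs=cam("top"),cam("scene")
H=cv2.cvtColor(t,cv2.COLOR_BGR2HSV);Hs=cv2.cvtColor(s,cv2.COLOR_BGR2HSV)
def roi(m,x0,x1,y0,y1):
    o=np.zeros_like(m);o[y0:y1,x0:x1]=m[y0:y1,x0:x1];return o
m=roi((H[...,0]<22)&(H[...,1]>150)&(H[...,2]>120),190,220,185,215)
for b in blobs(m,4)[0]: print("knob top",b,onz(ct,b[0],.285))
m=roi((Hs[...,0]<15)&(Hs[...,1]>150)&(Hs[...,2]>80),295,325,180,215)
for b in blobs(m,4)[0]: print("knob scene",b,onz(cs,b[0],.268))
m=roi((H[...,1]<40)&(H[...,2]>170),268,315,175,255)
c=np.vstack([np.argwhere(m)[:,::-1]]).astype(np.float32);r=cv2.minAreaRect(c);print("tray",r)
for p in cv2.boxPoints(r): print(onz(ct,p,.02))
print("ctr",onz(ct,r[0],.02))
m=roi((H[...,2]<60),240,268,145,165)
for b in blobs(m)[0]: print("pivot",b,onz(ct,b[0],.236))
m=roi((Hs[...,2]<50),210,232,208,232)
for b in blobs(m)[0]: print("pivot s",b,onz(cs,b[0],.225))
m=roi((H[...,0]>20)&(H[...,0]<35)&(H[...,1]>150),240,262,176,196)
for b in blobs(m)[0]: print("jar",b,onz(ct,b[0],.08))
m=roi((H[...,1]<30)&(H[...,2]>185),180,245,172,245)
for b in blobs(m)[0]: print("white",b,onz(ct,b[0],.127))
cv2.imwrite("pics/c1.png",np.hstack([cv2.resize(t[170:250,175:275],(400,320),interpolation=2),cv2.resize(s[170:280,195:345],(400,320),interpolation=2)]))
E
```

```text
knob top (array([202.6, 199.5]), [200, 197, 6, 6, 24]) [0.54684122 0.15235987 0.285     ]
knob scene (array([310.5, 192.1]), [307, 189, 8, 7, 44]) [0.52921892 0.14881788 0.268     ]
tray ((288.7982177734375, 211.82232666015625), (70.14447784423828, 38.113731384277344), 86.36705780029297)
[ 0.65540634 -0.09219278  0.02      ]
[ 0.66168127 -0.25242426  0.02      ]
[ 0.36864427 -0.26041778  0.02      ]
[ 0.36258914 -0.10257569  0.02      ]
ctr [ 0.51097751 -0.17691993  0.02      ]
pivot (array([253.4, 157.9]), [249, 152, 10, 13, 104]) [ 0.7032509 -0.0346376  0.236    ]
pivot s (array([221.8, 223.3]), [215, 216, 17, 16, 198]) [ 0.71012734 -0.03089458  0.225     ]
jar (array([250.3, 185.5]), [246, 181, 10, 10, 72]) [ 0.61829816 -0.01935958  0.08      ]
white (array([212.6, 183.4]), [209, 179, 8, 11, 74]) [0.62469076 0.12957258 0.127     ]
white (array([203.8, 200.5]), [196, 193, 16, 16, 135]) [0.5574726  0.16540625 0.127     ]
white (array([211.4, 228.7]), [208, 219, 8, 19, 123]) [0.44554624 0.13708786 0.127     ]
```

View pics/c1.png

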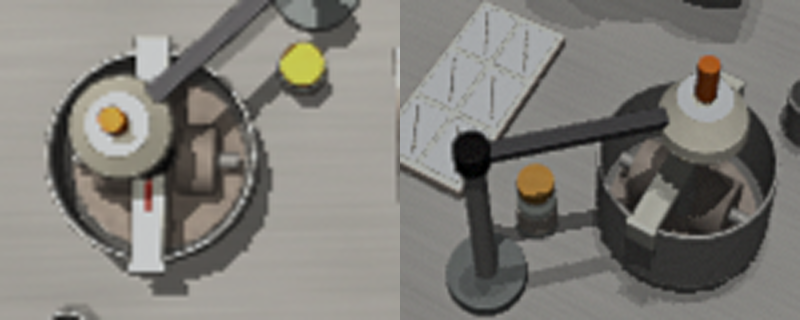

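The crops confirm it: bridge ends at about (213,182) and (212,234.5), the red mark on the robot side, and the knob on the shade. Next I'll refine the tray and plan the approach.

```bash
cat >> h.py <<'E'
def down(yaw):
    c,s=np.cos(np.radians(yaw)),np.sin(np.radians(yaw)); return np.array([[c,s,0],[s,-c,0],[0,0,-1.]])
def plan(start,targets):
    """start/targets (x,y,z,yaw); prints calls of 5 rows in tool axes"""
    cur=start
    for i in range(0,len(targets),5):
        M=down(cur[3])
        for g in targets[i:i+5]:
            print((M.T@(np.array(g[:3])-np.array(cur[:3]))).round(3).tolist(),round(cur[3]-g[3],1),"->",np.round(g,3).tolist())
        cur=targets[min(i+4,len(targets)-1)];print()
E
python3 - <<'E'
from h import *
t=cv2.imread("pics/top0.png");ct,cs=cam("top"),cam("scene")
H=cv2.cvtColor(t,cv2.COLOR_BGR2HSV)
m=np.zeros(H.shape[:2],np.uint8);m[175:255,268:315]=((H[...,1]<40)&(H[...,2]>190))[175:255,268:315]
m=cv2.morphologyEx(m,cv2.MORPH_CLOSE,np.ones((3,3)))
b,l=blobs(m);k=max(range(len(b)),key=lambda i:b[i][1][4])
i=l[int(b[k][1][1]+b[k][1][3]/2),int(b[k][1][0]+3)] or k+1
r=cv2.minAreaRect(np.argwhere(l==i)[:,::-1].astype(np.float32));print(b[k],r,onz(ct,r[0],.02))
print([onz(ct,p,.02).round(3) for p in cv2.boxPoints(r)])
tr=onz(ct,r[0],.02)[:2]
K=(onz(ct,(202.6,199.5),.288)[:2]+onz(cs,(310.5,192.1),.288)[:2])/2
print("knob",onz(ct,(202.6,199.5),.288),onz(cs,(310.5,192.1),.288))
print("drum",onz(ct,(212.5,208.3),.127))
P=np.array([.706,-.033]);d=K-P;e=tr-P
print("R",np.hypot(*d),np.hypot(*e),np.degrees(np.arctan2(*d[::-1])),np.degrees(np.arctan2(*e[::-1])))
A=np.array([.137,-.507,.227,15.17]);B=np.array([.45,-.2,.33,-15]);C=np.array([*K,.33,-50])
plan(A,[A+(B-A)*k/7 for k in range(1,8)]+[B+(C-B)*k/7 for k in range(1,8)]+[C])
E
```

```text
(array([291.1, 213.3]), [274, 181, 34, 66, 1952]) ((290.4649963378906, 213.5191192626953), (64.10198211669922, 31.587003707885742), 87.95458984375) [ 0.50371952 -0.18364509  0.02      ]
[array([ 0.638, -0.117,  0.02 ]), array([ 0.639, -0.25 ,  0.02 ]), array([ 0.372, -0.25 ,  0.02 ]), array([ 0.37 , -0.119,  0.02 ])]
knob [0.54656179 0.15202314 0.288     ] [0.54614322 0.1542848  0.288     ]
drum [0.52573414 0.13151434 0.127     ]
R 0.2452358541661168 0.25221287515605395 130.6167182001992 -143.3237027523134
[0.055, -0.031, -0.015] 4.3 -> [0.182, -0.463, 0.242, 10.86]
[0.109, -0.061, -0.029] 8.6 -> [0.226, -0.419, 0.256, 6.55]
[0.164, -0.092, -0.044] 12.9 -> [0.271, -0.375, 0.271, 2.24]
[0.219, -0.123, -0.059] 17.2 -> [0.316, -0.332, 0.286, -2.07]
[0.273, -0.153, -0.074] 21.6 -> [0.361, -0.288, 0.301, -6.38]

[0.04, -0.049, -0.015] 4.3 -> [0.405, -0.244, 0.315, -10.69]
[0.079, -0.097, -0.029] 8.6 -> [0.45, -0.2, 0.33, -15.0]
[0.087, -0.149, -0.029] 13.6 -> [0.464, -0.15, 0.33, -20.0]
[0.095, -0.2, -0.029] 18.6 -> [0.478, -0.099, 0.33, -25.0]
[0.103, -0.252, -0.029] 23.6 -> [0.491, -0.049, 0.33, -30.0]

[-0.013, -0.051, 0.0] 5.0 -> [0.505, 0.002, 0.33, -35.0]
[-0.027, -0.101, 0.0] 10.0 -> [0.519, 0.052, 0.33, -40.0]
[-0.04, -0.152, 0.0] 15.0 -> [0.533, 0.103, 0.33, -45.0]
[-0.053, -0.202, 0.0] 20.0 -> [0.546, 0.153, 0.33, -50.0]
[-0.053, -0.202, 0.0] 20.0 -> [0.546, 0.153, 0.33, -50.0]
```

send_rows --deltas '[{"jaw": 0.09, "slide": [0.055, -0.031, -0.015], "turn": 4.3}, {"jaw": 0.09, "slide": [0.109, -0.061, -0.029], "turn": 8.6}, {"jaw": 0.09, "slide": [0.164, -0.092, -0.044], "turn": 12.9}, {"jaw": 0.09, "slide": [0.219, -0.123, -0.059], "turn": 17.2}, {"jaw": 0.09, "slide": [0.273, -0.153, -0.074], "turn": 21.6}]'

```text
t: 0.72
position: [0.3555, -0.2921, 0.2989]
ee_rot: [-180.0, 0.0, -6.6]
wrist_force: [0.7, -1.1, 0.0]
opening: 0.978
gripper_force: 0.0
```

send_rows --deltas '[{"jaw": 0.09, "slide": [0.04, -0.049, -0.015], "turn": 4.3}, {"jaw": 0.09, "slide": [0.079, -0.097, -0.029], "turn": 8.6}, {"jaw": 0.09, "slide": [0.087, -0.149, -0.029], "turn": 13.6}, {"jaw": 0.09, "slide": [0.095, -0.2, -0.029], "turn": 18.6}, {"jaw": 0.09, "slide": [0.103, -0.252, -0.029], "turn": 23.6}]'

```text
t: 1.35
position: [0.4852, -0.0531, 0.3272]
ee_rot: [180.0, 0.0, -30.2]
wrist_force: [0.2, -0.2, 0.4]
opening: 0.981
gripper_force: 0.0
```

send_rows --deltas '[{"jaw": 0.09, "slide": [-0.013, -0.051, 0], "turn": 5}, {"jaw": 0.09, "slide": [-0.027, -0.101, 0], "turn": 10}, {"jaw": 0.09, "slide": [-0.04, -0.152, 0], "turn": 15}, {"jaw": 0.09, "slide": [-0.053, -0.202, 0], "turn": 20}, {"jaw": 0.09, "slide": [-0.053, -0.202, 0], "turn": 20}]'

```text
t: 1.98
position: [0.5403, 0.1496, 0.3264]
ee_rot: [179.9, 0.1, -49.8]
wrist_force: [0.2, 0.0, 0.1]
opening: 0.979
gripper_force: 0.0
```

Run:
```python
from h import *
s=read_state();im=camera("wrist");c=cam("wrist",s);cv2.imwrite("pics/w1.png",im)
print(s["t"],s["position"],s["ee_rot"],s["joints"].round(1))
H=cv2.cvtColor(im,cv2.COLOR_BGR2HSV)
m=((H[...,0]<22)&(H[...,1]>150)&(H[...,2]>60))
for b in blobs(m,30)[0]: print(b,onz(c,b[0],.272))
print(proj(c,[.546,.153,.29]),proj(c,[.546,.153,.245]))
```

```text
1.975 [0.5402533  0.14964214 0.32641067] [ 1.79940508e+02  8.08572812e-02 -4.97927414e+01] [  7.6  20.5  70.5   0.   89.2 147.4]
(array([281.6,  21. ]), [280, 13, 4, 17, 36]) [0.61039949 0.04171356 0.272     ]
(array([249.1, 212.5]), [233, 199, 31, 30, 607]) [0.54248615 0.1560859  0.272     ]
(array([ 89. , 275.2]), [82, 254, 19, 37, 181]) [0.60758077 0.28168767 0.272     ]
(array([425.5, 278.8]), [420, 271, 10, 18, 62]) [0.39539601 0.10703687 0.272     ]
(array([469.4, 305.2]), [425, 301, 87, 9, 396]) [0.34804394 0.09989204 0.272     ]
(array([418.5, 307.3]), [409, 304, 18, 6, 42]) [0.37924501 0.12889118 0.272     ]
(np.float64(247.4932539161948), np.float64(214.78371562173774)) (np.float64(248.96562911022514), np.float64(196.82017256541673))
```

View pics/w1.png

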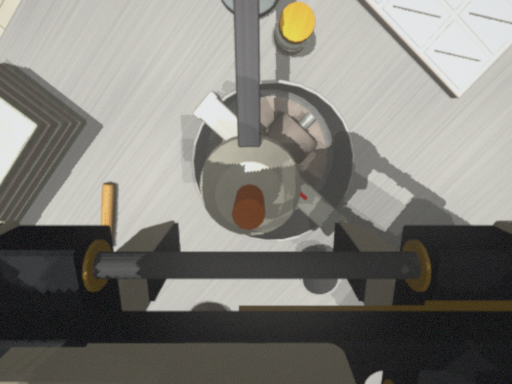

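The wrist view has the knob at (248,214), where it was predicted, with the lamp arm running at right angles to the closing line. Time to descend and grip.

send_rows --deltas '[{"jaw": 0.09, "slide": [0, 0, 0.037], "turn": 0}, {"jaw": 0.09, "slide": [0, 0, 0.074], "turn": 0}, {"jaw": 0.09, "slide": [0, 0, 0.074], "turn": 0}]'

```text
t: 2.4
position: [0.5386, 0.145, 0.2511]
ee_rot: [179.7, 0.2, -50.1]
wrist_force: [-0.5, -0.3, -0.5]
opening: 0.979
gripper_force: 0.0
```

send_rows --deltas '[{"jaw": 0.01, "slide": [0, 0, 0], "turn": 0}, {"jaw": 0.01, "slide": [0, 0, 0], "turn": 0}, {"jaw": 0.01, "slide": [0, 0, 0], "turn": 0}, {"jaw": 0.01, "slide": [0, 0, 0], "turn": 0}, {"jaw": 0.01, "slide": [0, 0, 0], "turn": 0}]' --force 25

```text
t: 3.02
position: [0.5403, 0.1466, 0.2537]
ee_rot: [-180.0, -0.0, -50.0]
wrist_force: [-0.1, 0.7, 0.1]
opening: 0.485
gripper_force: 0.0
```

Run:
```python
from h import *
P=np.array([.706,-.033]);K=np.array([.546,.153]);r=np.hypot(*(K-P));a0=np.arctan2(*(K-P)[::-1])
L=[(*(P+r*np.array([np.cos(a0+a),np.sin(a0+a)])),.256,-50+np.degrees(a)) for a in np.radians(np.linspace(0,86,16)[1:])]
plan((.546,.153,.256,-50),L)
```

```text
[0.002, 0.024, 0.0] -5.7 -> [0.528, 0.136, 0.256, -44.267]
[0.005, 0.049, 0.0] -11.5 -> [0.512, 0.117, 0.256, -38.533]
[0.012, 0.072, 0.0] -17.2 -> [0.498, 0.097, 0.256, -32.8]
[0.021, 0.095, 0.0] -22.9 -> [0.486, 0.076, 0.256, -27.067]
[0.032, 0.117, 0.0] -28.7 -> [0.476, 0.053, 0.256, -21.333]

[0.002, 0.024, 0.0] -5.7 -> [0.469, 0.03, 0.256, -15.6]
[0.005, 0.049, 0.0] -11.5 -> [0.464, 0.006, 0.256, -9.867]
[0.012, 0.072, 0.0] -17.2 -> [0.461, -0.018, 0.256, -4.133]
[0.021, 0.095, 0.0] -22.9 -> [0.461, -0.043, 0.256, 1.6]
[0.032, 0.117, 0.0] -28.7 -> [0.463, -0.067, 0.256, 7.333]

[0.002, 0.024, 0.0] -5.7 -> [0.468, -0.091, 0.256, 13.067]
[0.005, 0.049, 0.0] -11.5 -> [0.475, -0.115, 0.256, 18.8]
[0.012, 0.072, 0.0] -17.2 -> [0.484, -0.138, 0.256, 24.533]
[0.021, 0.095, 0.0] -22.9 -> [0.496, -0.159, 0.256, 30.267]
[0.032, 0.117, 0.0] -28.7 -> [0.509, -0.18, 0.256, 36.0]
```

send_rows --deltas '[{"jaw": 0.01, "slide": [0, 0, 0], "turn": 0}, {"jaw": 0.01, "slide": [0, 0, 0], "turn": 0}, {"jaw": 0.01, "slide": [0, 0, 0], "turn": 0}, {"jaw": 0.01, "slide": [0, 0, 0], "turn": 0}, {"jaw": 0.01, "slide": [0, 0, 0], "turn": 0}]' --force 25

```text
t: 3.65
position: [0.5407, 0.147, 0.2536]
ee_rot: [-179.9, -0.0, -50.0]
wrist_force: [3.7, 3.6, -0.8]
opening: 0.259
gripper_force: 25.0
```

send_rows --deltas '[{"jaw": 0.01, "slide": [0.002, 0.024, 0], "turn": -5.7}, {"jaw": 0.01, "slide": [0.005, 0.049, 0], "turn": -11.5}, {"jaw": 0.01, "slide": [0.012, 0.072, 0], "turn": -17.2}, {"jaw": 0.01, "slide": [0.021, 0.095, 0], "turn": -22.9}, {"jaw": 0.01, "slide": [0.032, 0.117, 0], "turn": -28.7}]'

```text
t: 4.28
position: [0.4745, 0.0453, 0.2537]
ee_rot: [-179.9, -0.5, -21.2]
wrist_force: [23.7, -2.5, -13.7]
opening: 0.253
gripper_force: 25.0
```

send_rows --deltas '[{"jaw": 0.01, "slide": [0.006, 0.024, 0], "turn": -5.7}, {"jaw": 0.01, "slide": [0.009, 0.049, 0], "turn": -11.5}, {"jaw": 0.01, "slide": [0.016, 0.072, 0], "turn": -17.2}, {"jaw": 0.01, "slide": [0.025, 0.095, 0], "turn": -22.9}, {"jaw": 0.01, "slide": [0.036, 0.117, 0], "turn": -28.7}]'

```text
t: 4.9
position: [0.4645, -0.075, 0.2536]
ee_rot: [-179.9, -0.3, 7.5]
wrist_force: [18.3, 8.0, -8.6]
opening: 0.257
gripper_force: 25.0
```

Run:
```python
from h import *
s=read_state();p=s["position"];print(p,s["wrist_force"],s["ee_rot"][2])
P=np.array([.706,-.033]);d=p[:2]-P;print(np.hypot(*d),np.degrees(np.arctan2(*d[::-1]))%360)
e=np.array([.504,-.1836])-P;print(np.degrees(np.arctan2(*e[::-1]))%360)
```

```text
[ 0.46446432 -0.07497641  0.25364731] [18.32940552  8.02398171 -8.61823053] 7.53545292562816
0.2451560805486962 189.85894645466257
216.70616987571634
```

send_rows --deltas '[{"jaw": 0.01, "slide": [0.005, 0.023, 0], "turn": -5.4}, {"jaw": 0.01, "slide": [0.008, 0.046, 0], "turn": -10.8}, {"jaw": 0.01, "slide": [0.014, 0.068, 0], "turn": -16.2}, {"jaw": 0.01, "slide": [0.022, 0.09, 0], "turn": -21.6}, {"jaw": 0.01, "slide": [0.032, 0.111, 0], "turn": -27}]'

```text
t: 5.52
position: [0.5086, -0.1803, 0.2536]
ee_rot: [-179.9, -0.1, 34.5]
wrist_force: [6.6, 10.0, 0.7]
opening: 0.254
gripper_force: 25.0
```

send_rows --deltas '[{"jaw": 0.01, "slide": [0, 0, 0], "turn": 0}, {"jaw": 0.01, "slide": [0, 0, 0], "turn": 0}, {"jaw": 0.01, "slide": [0, 0, 0], "turn": 0}]'

```text
t: 5.9
position: [0.5095, -0.1815, 0.2536]
ee_rot: [179.9, -0.1, 34.4]
wrist_force: [8.5, -1.1, -2.8]
opening: 0.253
gripper_force: 25.0
```

Run:
```python
from h import *
s=read_state();p=s["position"];print(s["t"],p,s["wrist_force"],s["ee_rot"][2])
P=np.array([.706,-.033]);d=p[:2]-P;print(np.hypot(*d),np.degrees(np.arctan2(*d[::-1]))%360)
im=camera("scene");cv2.imwrite("pics/s2.png",im)
H=cv2.cvtColor(im,cv2.COLOR_BGR2HSV)
t=camera("top");cv2.imwrite("pics/t2.png",t)
cv2.imwrite("pics/c2.png",np.hstack([cv2.resize(t[150:260,170:320],(400,293),interpolation=2),cv2.resize(im[130:280,160:360],(390,293),interpolation=2)]))
```

```text
5.9 [ 0.50954701 -0.18146659  0.2536141 ] [ 8.50004786 -1.09350799 -2.8208193 ] 34.3542023082932
0.24624399158435473 217.0796523825438
```

View pics/c2.png

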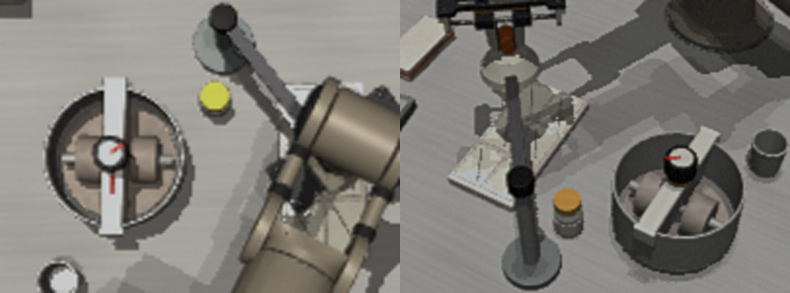

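The lamp head is now over the tray: knob at (0.5095, -0.1815), about 6 mm from the tray's centre. In the top crop the cap stripe points up and to the right from about (112,153), roughly 128° counter-clockwise of the mark. I'll release the knob, rise and go above the drum.

send_rows --deltas '[{"jaw": 0.09, "slide": [0, 0, 0], "turn": 0}, {"jaw": 0.09, "slide": [0, 0, 0], "turn": 0}, {"jaw": 0.09, "slide": [0, 0, 0], "turn": 0}, {"jaw": 0.09, "slide": [0, 0, 0], "turn": 0}, {"jaw": 0.09, "slide": [0, 0, 0], "turn": 0}]'

```text
t: 6.62
position: [0.5081, -0.1812, 0.2536]
ee_rot: [180.0, 0.0, 34.4]
wrist_force: [1.0, -0.0, 0.3]
opening: 0.75
gripper_force: 0.0
```

send_rows --deltas '[{"jaw": 0.09, "slide": [0, 0, -0.035], "turn": 0}, {"jaw": 0.09, "slide": [0, 0, -0.07], "turn": 0}, {"jaw": 0.09, "slide": [0, 0, -0.07], "turn": 0}]'

```text
t: 7.0
position: [0.5091, -0.1817, 0.3264]
ee_rot: [179.7, -0.2, 34.4]
wrist_force: [0.4, 0.2, -1.0]
opening: 0.977
gripper_force: 0.0
```

send_rows --deltas '[{"jaw": 0.09, "slide": [0.029, -0.037, 0], "turn": -8}, {"jaw": 0.09, "slide": [0.058, -0.075, 0], "turn": -16}, {"jaw": 0.09, "slide": [0.086, -0.112, 0], "turn": -24}, {"jaw": 0.09, "slide": [0.115, -0.15, 0], "turn": -32}, {"jaw": 0.09, "slide": [0.143, -0.187, 0], "turn": -40}]'

```text
t: 7.62
position: [0.5201, 0.0554, 0.3225]
ee_rot: [-179.9, 0.0, 74.6]
wrist_force: [-0.4, 0.2, -0.1]
opening: 0.98
gripper_force: 0.0
```

Run:
```python
from h import *
s=read_state();print(s["t"],s["position"],s["ee_rot"],s["joints"].round(1))
plan((*s["position"],s["ee_rot"][2]),[(.526,.1315,.325,90)])
```

```text
7.625 [0.52012155 0.05541978 0.32253462] [-1.79915354e+02  2.66056512e-02  7.46327377e+01] [-2.3 16.3 77.  -0.  86.8 13.1]
[0.075, -0.014, -0.002] -15.4 -> [0.526, 0.132, 0.325, 90.0]
```

send_rows --deltas '[{"jaw": 0.09, "slide": [0.04, -0.007, 0], "turn": -8}, {"jaw": 0.09, "slide": [0.075, -0.014, 0], "turn": -15.4}, {"jaw": 0.09, "slide": [0.075, -0.014, 0], "turn": -15.4}, {"jaw": 0.09, "slide": [0.075, -0.014, 0], "turn": -15.4}, {"jaw": 0.09, "slide": [0.075, -0.014, 0], "turn": -15.4}]'

```text
t: 8.25
position: [0.5273, 0.1288, 0.3233]
ee_rot: [-180.0, 0.0, 89.7]
wrist_force: [-0.1, 0.0, -0.3]
opening: 0.978
gripper_force: 0.0
```

Run:
```python
from h import *
s=read_state();im=camera("wrist");c=cam("wrist",s);cv2.imwrite("pics/w2.png",im)
t=camera("top");cv2.imwrite("pics/t3.png",t);sc=camera("scene");cv2.imwrite("pics/s3.png",sc)
print(s["t"],s["position"],s["ee_rot"],s["joints"].round(1))
H=cv2.cvtColor(im,cv2.COLOR_BGR2HSV)
m=((H[...,0]<6)|(H[...,0]>174))&(H[...,1]>150)&(H[...,2]>90)
for b in blobs(m,10)[0]: print(b,onz(c,b[0],.176).round(4),onz(c,b[0],.127).round(4))
```

```text
8.25 [0.52732129 0.1288347  0.32331254] [-1.79976258e+02  2.39504365e-02  8.96500905e+01] [ 5.7 18.4 73.9 -0.  87.7  6. ]
(array([219.6, 166.1]), [209, 165, 21, 4, 64]) [0.4892 0.1447 0.176 ] [0.4829 0.1358 0.127 ]
```

View pics/w2.png

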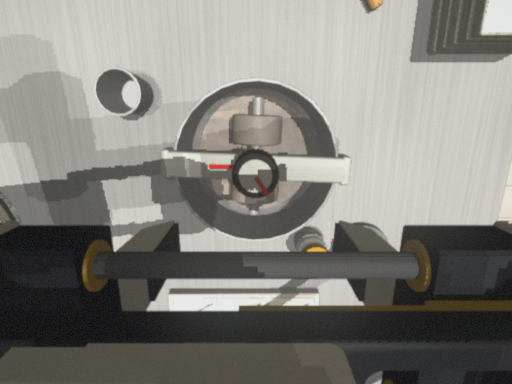

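The wrist view shows the cap ring centred near (255,174). The stripe runs down to the right, from about (256,178) to (266,193), and the mark is at (219,166). Measuring both.

Run:
```python
from h import *
im=cv2.imread("pics/w2.png")
s=read_state();c=cam("wrist",s)
H=cv2.cvtColor(im,cv2.COLOR_BGR2HSV)
dark=np.zeros(H.shape[:2],np.uint8);dark[140:205,222:290]=((H[...,2]<45))[140:205,222:290]
b,l=blobs(dark,20);k=max(b,key=lambda q:q[1][4]);print(k)
i=l[tuple(np.argwhere(l>0)[0])]
cn=max(cv2.findContours(dark,cv2.RETR_EXTERNAL,cv2.CHAIN_APPROX_NONE)[0],key=len)
(x,y),r=cv2.minEnclosingCircle(cn);print("circ",x,y,r);C=onz(c,(x,y),.174);print("cap",C,onz(c,(x+r,y),.174)-onz(c,(x-r,y),.174))
red=((H[...,0]<8)|(H[...,0]>172))&(H[...,1]>110)&(H[...,2]>50)
for b in blobs(red,10)[0]: print(b)
m=np.zeros_like(dark);m[155:200,235:280]=red[155:200,235:280]
p=np.array([onz(c,q,.176)[:2] for q in np.argwhere(m)[:,::-1]])
d=p.mean(0)-C[:2];u=np.linalg.svd(p-p.mean(0))[2][0];u*=np.sign(u@d)
print("stripe",np.degrees(np.arctan2(d[1],d[0])),np.degrees(np.arctan2(u[1],u[0])))
mk=np.zeros_like(dark);mk[160:172,200:236]=red[160:172,200:236]
q=np.array([onz(c,q,.1275)[:2] for q in np.argwhere(mk)[:,::-1]]);
u=np.linalg.svd(q-q.mean(0))[2][0];d=q.mean(0)-C[:2];print("mark",q.mean(0),np.degrees(np.arctan2(d[1],d[0])),u)
```

```text
Traceback (most recent call last):
ValueError: max() iterable argument is empty
```

Run:
```python
from h import *
im=cv2.imread("pics/w2.png")
s=read_state();c=cam("wrist",s)
H=cv2.cvtColor(im,cv2.COLOR_BGR2HSV);print(H[174,225:290,2])
dark=np.zeros(H.shape[:2],np.uint8);dark[145:200,228:284]=((H[...,2]<60))[145:200,228:284]
dark=cv2.morphologyEx(dark,cv2.MORPH_OPEN,np.ones((3,3)))
cn=max(cv2.findContours(dark,cv2.RETR_EXTERNAL,cv2.CHAIN_APPROX_NONE)[0],key=len)
(x,y),r=cv2.minEnclosingCircle(cn);print("circ",x,y,r);C=onz(c,(x,y),.174);print("cap",C,onz(c,(x+r,y),.174)-onz(c,(x-r,y),.174))
red=((H[...,0]<8)|(H[...,0]>172))&(H[...,1]>110)&(H[...,2]>50)
m=np.zeros_like(dark);m[155:200,235:280]=red[155:200,235:280]
p=np.array([onz(c,q,.176)[:2] for q in np.argwhere(m)[:,::-1]]);print(len(p))
d=p.mean(0)-C[:2];u=np.linalg.svd(p-p.mean(0))[2][0];u*=np.sign(u@d)
print("stripe",np.degrees(np.arctan2(d[1],d[0])),np.degrees(np.arctan2(u[1],u[0])))
mk=np.zeros_like(dark);mk[160:172,200:236]=red[160:172,200:236]
q=np.array([onz(c,q,.1275)[:2] for q in np.argwhere(mk)[:,::-1]]);
u=np.linalg.svd(q-q.mean(0))[2][0];d=q.mean(0)-C[:2];print("mark",q.mean(0),np.degrees(np.arctan2(d[1],d[0])),u)
```

```text
[ 96  96  96  98 100  95  89  72  57  56  53  57  67 106 156 160 162 161
 162 161 161 161 160 161 163 163 159 160 158 161 158 162 147 106  97  97
  99  98  97  98 102 100  99  99  99  99  90  69  54  53  49  51  55  69
  91 100 102 101 100 102 105 148 204 208 207]
circ 272.5 180.5 11.068072319030762
cap [0.54537848 0.12846879 0.174     ] [ 0.0238393  -0.00014867  0.        ]
87
stripe -155.11860306706018 123.31500657642067
mark [0.48359992 0.13574897] 173.2790800230838 [ 0.99928952 -0.03768881]
```

Run:
```python
from h import *
im=cv2.imread("pics/w2.png")
s=read_state();c=cam("wrist",s)
g=cv2.cvtColor(im,cv2.COLOR_BGR2GRAY)[135:210,215:295]
for p2 in(18,14,10):
    h=cv2.HoughCircles(cv2.resize(g,None,fx=3,fy=3,interpolation=2),cv2.HOUGH_GRADIENT,1,200,param1=100,param2=p2,minRadius=62,maxRadius=80)
    if h is None: continue
    x,y,r=h[0][0]/3;x+=215;y+=135;print(x,y,r,onz(c,(x,y),.174),2*r*.305/293)
print(g.shape,cv2.cvtColor(im,cv2.COLOR_BGR2HSV)[140:210,256,2])
```

```text
256.16666 174.5 23.166666 [0.52782962 0.13517063 0.174     ] 0.048230942
254.83333 173.83333 23.9 [0.52640709 0.13590749 0.174     ] 0.04975768
254.83333 173.83333 23.9 [0.52640709 0.13590749 0.174     ] 0.04975768
(75, 80) [156 156 153 151 142 151 171 183 159 103  59  50  55  62  65  72  76  71
  84 152 202 215 213 214 215 212 213 211 211 211 207 209 209 205 162 107
 102 106 106 103 108 102  99  99  97  95  96  97 104 119 169 196 155  87
  67  57  60  76 106 121 113 113 106  98  95  95  92  94  93  92]
```

Cap centre is about (0.5262, 0.134); the ring measures 49 mm across, against the 50 mm given. The stripe is about 125° from home (2.19 rad). I'll descend over it and grip.

send_rows --deltas '[{"jaw": 0.09, "slide": [0.005, -0.001, 0.045], "turn": 0}, {"jaw": 0.09, "slide": [0.005, -0.001, 0.09], "turn": 0}, {"jaw": 0.09, "slide": [0.005, -0.001, 0.135], "turn": 0}, {"jaw": 0.09, "slide": [0.005, -0.001, 0.18], "turn": 0}, {"jaw": 0.09, "slide": [0.005, -0.001, 0.18], "turn": 0}]'

```text
t: 9.02
position: [0.5243, 0.1342, 0.1409]
ee_rot: [-179.6, 0.1, 89.7]
wrist_force: [-0.3, -0.5, 1.3]
opening: 0.982
gripper_force: 0.0
```

send_rows --deltas '[{"jaw": 0.035, "slide": [0, 0, 0], "turn": 0}, {"jaw": 0.035, "slide": [0, 0, 0], "turn": 0}, {"jaw": 0.035, "slide": [0, 0, 0], "turn": 0}, {"jaw": 0.035, "slide": [0, 0, 0], "turn": 0}, {"jaw": 0.035, "slide": [0, 0, 0], "turn": 0}]' --force 25

```text
t: 9.65
position: [0.526, 0.1349, 0.144]
ee_rot: [-180.0, 0.0, 89.8]
wrist_force: [-2.7, -0.3, 4.5]
opening: 0.54
gripper_force: 25.0
```

send_rows --deltas '[{"jaw": 0.035, "slide": [0, 0, 0], "turn": 0}, {"jaw": 0.035, "slide": [0, 0, 0], "turn": 0}]'

```text
t: 9.9
position: [0.526, 0.1349, 0.144]
ee_rot: [-180.0, 0.0, 89.8]
wrist_force: [-3.3, 0.4, 5.8]
opening: 0.542
gripper_force: 25.0
```

Run:
```python
from h import *
s=read_state();print(s)
```

```text
{'t': 9.9, 'joints': array([ 6.29956836e+00,  2.60115779e+01,  9.13458419e+01, -3.07058341e-03,
        6.26652162e+01,  6.52117394e+00]), 'joint_velocities': array([-0.0235889 ,  0.04400403,  0.03556096,  0.01139273,  0.0729265 ,
        0.04139316]), 'tau': array([-3.82912550e-01, -4.36326742e+01, -2.21926439e+01,  1.88531179e-02,
       -1.10470511e+00, -1.05727004e-02]), 'position': array([0.5260177 , 0.13491777, 0.14400308]), 'ee_rot': array([-1.79977820e+02,  5.28029461e-03,  8.97798060e+01]), 'wrist_force': array([-3.29896751,  0.39861969,  5.80811084]), 'wrist_torque': array([-0.04826029,  0.50086631, -0.01398198]), 'gripper_force': 25.001932382583618, 'opening': 0.5423053283832517}
```

The cap is gripped at 49.8 mm. Now I'll screw clockwise, following the thread down.

send_rows --deltas '[{"jaw": 0.035, "slide": [0, 0, 0.0002], "turn": 8}, {"jaw": 0.035, "slide": [0, 0, 0.0004], "turn": 16}, {"jaw": 0.035, "slide": [0, 0, 0.0005], "turn": 24}, {"jaw": 0.035, "slide": [0, 0, 0.0007], "turn": 32}, {"jaw": 0.035, "slide": [0, 0, 0.0009], "turn": 40}]'

```text
t: 10.52
position: [0.5266, 0.1347, 0.1431]
ee_rot: [179.9, -0.0, 49.5]
wrist_force: [-0.3, -1.2, 4.5]
opening: 0.535
gripper_force: 25.0
```

send_rows --deltas '[{"jaw": 0.035, "slide": [0, 0, 0.0002], "turn": 8}, {"jaw": 0.035, "slide": [0, 0, 0.0004], "turn": 16}, {"jaw": 0.035, "slide": [0, 0, 0.0005], "turn": 24}, {"jaw": 0.035, "slide": [0, 0, 0.0007], "turn": 32}, {"jaw": 0.035, "slide": [0, 0, 0.0009], "turn": 40}]'

```text
t: 11.15
position: [0.5269, 0.1341, 0.1422]
ee_rot: [179.9, -0.1, 9.5]
wrist_force: [-0.6, -3.4, 4.3]
opening: 0.537
gripper_force: 25.0
```

send_rows --deltas '[{"jaw": 0.035, "slide": [0, 0, 0.0002], "turn": 8}, {"jaw": 0.035, "slide": [0, 0, 0.0004], "turn": 16}, {"jaw": 0.035, "slide": [0, 0, 0.0005], "turn": 24}, {"jaw": 0.035, "slide": [0, 0, 0.0007], "turn": 30}, {"jaw": 0.035, "slide": [0, 0, 0.0007], "turn": 30}]'

```text
t: 11.78
position: [0.5268, 0.1337, 0.1416]
ee_rot: [179.9, -0.1, -20.3]
wrist_force: [-1.2, -5.8, 5.4]
opening: 0.541
gripper_force: 25.0
```

Run:
```python
from h import *
s=read_state();print(s["t"],s["position"],s["ee_rot"],s["wrist_force"],s["wrist_torque"],s["joints"][5],s["tau"][5])
im=camera("scene");cv2.imwrite("pics/s4.png",im);w=camera("wrist")
cv2.imwrite("pics/c4.png",np.hstack([cv2.resize(im[160:260,260:350],(360,400),interpolation=2),cv2.resize(w[120:240,190:320],(433,400),interpolation=2)]))
```

```text
11.775 [0.5268289  0.13365058 0.14157144] [ 1.79909808e+02 -9.99326590e-02 -2.03015119e+01] [-1.21558357 -5.78060104  5.39279715] [-0.92549986  0.27288497 -0.12583546] 116.59588187629274 0.308743380010128
```

View pics/c4.png

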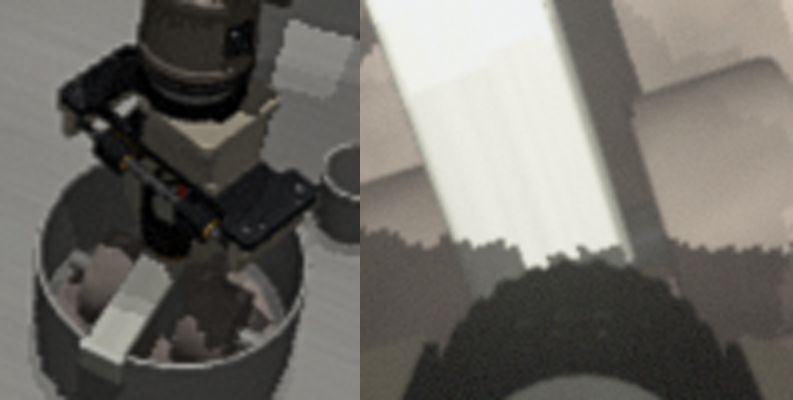

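The torque of 0.126 N m is just the thread, so the cap isn't home after 110°. Both crops show the grip holding, though the stripe is hidden. Next come small steps up to the stop.

send_rows --deltas '[{"jaw": 0.035, "slide": [0, 0, 0.0001], "turn": 4}, {"jaw": 0.035, "slide": [0, 0, 0.0002], "turn": 9}, {"jaw": 0.035, "slide": [0, 0, 0.0002], "turn": 9}]'

```text
t: 12.25
position: [0.5268, 0.1335, 0.1413]
ee_rot: [179.9, -0.1, -29.3]
wrist_force: [-1.5, -5.6, 4.7]
opening: 0.54
gripper_force: 25.0
```

```bash
cat > st.py <<'E'
from station import *
s=read_state();print(s["t"],s["position"].round(4),s["ee_rot"].round(2),s["wrist_force"].round(1),s["wrist_torque"].round(3),s["joints"][5].round(1),s["gripper_force"])
E
python3 st.py
```

```text
12.25 [0.5268 0.1335 0.1413] [ 1.7991e+02 -1.1000e-01 -2.9280e+01] [-1.5 -5.6  4.7] [-0.954  0.321 -0.143] 125.6 25.001057982444763
```

send_rows --deltas '[{"jaw": 0.035, "slide": [0, 0, 0.0001], "turn": 4}, {"jaw": 0.035, "slide": [0, 0, 0.0001], "turn": 4}]'

```text
t: 12.5
position: [0.5267, 0.1335, 0.1413]
ee_rot: [179.9, -0.1, -33.3]
wrist_force: [-1.3, -6.1, 4.3]
opening: 0.541
gripper_force: 25.0
```

```bash
python3 st.py
```

```text
12.5 [0.5267 0.1335 0.1413] [ 1.7991e+02 -1.2000e-01 -3.3270e+01] [-1.3 -6.1  4.3] [-0.979  0.365 -0.052] 129.6 25.00104993581772
```

send_rows --deltas '[{"jaw": 0.035, "slide": [0, 0, 0], "turn": 4}, {"jaw": 0.035, "slide": [0, 0, 0], "turn": 4}]'

```text
t: 12.75
position: [0.5267, 0.1334, 0.1412]
ee_rot: [179.9, -0.1, -37.2]
wrist_force: [-0.8, -6.6, 4.8]
opening: 0.541
gripper_force: 25.0
```

```bash
python3 st.py
```

```text
12.75 [0.5267 0.1334 0.1412] [ 1.7989e+02 -1.4000e-01 -3.7170e+01] [-0.8 -6.6  4.8] [-1.019  0.283  0.743] 133.5 25.000868439674377
```

The torque jumped to 0.74 N m at about 127°, which is the hard stop and agrees with the 125° I measured. A small extra push and a short dwell will confirm it.

send_rows --deltas '[{"jaw": 0.035, "slide": [0, 0, 0], "turn": 2}, {"jaw": 0.035, "slide": [0, 0, 0], "turn": 2}, {"jaw": 0.035, "slide": [0, 0, 0], "turn": 2}]'

```text
t: 13.12
position: [0.5272, 0.133, 0.1413]
ee_rot: [179.9, -0.2, -39.1]
wrist_force: [0.2, -7.5, 4.1]
opening: 0.537
gripper_force: 25.0
```

```bash
python3 st.py
```

```text
13.125 [0.5272 0.133  0.1413] [179.9   -0.22 -39.1 ] [ 0.2 -7.5  4.1] [-1.267  0.016  0.946] 135.4 25.00038743019104
```

The torque has levelled off near 0.95 N m, so the cap is bottomed out. Backing off a quarter turn.

send_rows --deltas '[{"jaw": 0.035, "slide": [0, 0, -0.0002], "turn": -8}, {"jaw": 0.035, "slide": [0, 0, -0.0004], "turn": -16}, {"jaw": 0.035, "slide": [0, 0, -0.0005], "turn": -24}, {"jaw": 0.035, "slide": [0, 0, -0.0007], "turn": -32}, {"jaw": 0.035, "slide": [0, 0, -0.0009], "turn": -40}]'

```text
t: 13.75
position: [0.5275, 0.134, 0.1421]
ee_rot: [179.9, -0.2, 1.0]
wrist_force: [1.3, -3.3, 1.6]
opening: 0.542
gripper_force: 25.0
```

send_rows --deltas '[{"jaw": 0.035, "slide": [0, 0, -0.0002], "turn": -8}, {"jaw": 0.035, "slide": [0, 0, -0.0004], "turn": -16}, {"jaw": 0.035, "slide": [0, 0, -0.0005], "turn": -24}, {"jaw": 0.035, "slide": [0, 0, -0.0007], "turn": -32}, {"jaw": 0.035, "slide": [0, 0, -0.0009], "turn": -40}]'

```text
t: 14.38
position: [0.5272, 0.135, 0.143]
ee_rot: [179.9, -0.1, 41.0]
wrist_force: [0.3, 0.7, 3.3]
opening: 0.542
gripper_force: 25.0
```

send_rows --deltas '[{"jaw": 0.035, "slide": [0, 0, -0.0001], "turn": -6}, {"jaw": 0.035, "slide": [0, 0, -0.0003], "turn": -12}, {"jaw": 0.035, "slide": [0, 0, -0.0003], "turn": -12}, {"jaw": 0.035, "slide": [0, 0, -0.0003], "turn": -12}, {"jaw": 0.035, "slide": [0, 0, -0.0003], "turn": -12}]'

```text
t: 15.0
position: [0.5269, 0.1352, 0.1433]
ee_rot: [179.9, -0.1, 52.7]
wrist_force: [0.9, 1.7, 5.1]
opening: 0.538
gripper_force: 25.0
```

```bash
python3 st.py
python3 - <<'E'
from h import *
im=camera("scene");t=camera("top");w=camera("wrist");cv2.imwrite("pics/t5.png",t);cv2.imwrite("pics/s5.png",im);cv2.imwrite("pics/w5.png",w)
cv2.imwrite("pics/c5.png",np.hstack([cv2.resize(im[130:270,160:350],(434,320),interpolation=2),cv2.resize(w[130:240,190:320],(366,320),interpolation=2)]))
# bystanders: compare with start, per region in the scene view
H=cv2.cvtColor(im,cv2.COLOR_BGR2HSV)
m=np.zeros(H.shape[:2],np.uint8);m[160:220,130:290]=((H[...,0]<15)&(H[...,1]>150)&(H[...,2]>60))[160:220,130:290]
m[:]=0;m[130:180,180:250]=((H[...,0]<15)&(H[...,1]>150)&(H[...,2]>60))[130:180,180:250]
for b in blobs(m,6)[0]: print(b,onz(cam("scene"),b[0],.272))
E
```

```text
15.0 [0.5269 0.1352 0.1433] [ 1.7994e+02 -8.0000e-02  5.2720e+01] [0.9 1.7 5.1] [ 0.433 -0.221  0.075] 43.6 25.000931918621063
(array([214.1, 149. ]), [211, 143, 7, 14, 78]) [ 0.50921782 -0.18028857  0.272     ]
```

View pics/c5.png

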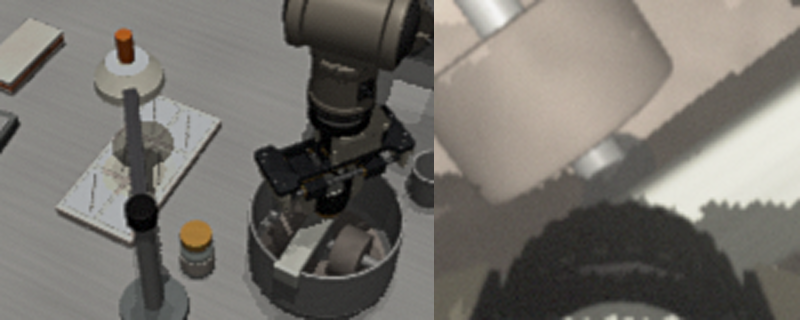

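The lamp is still over the tray: knob at (0.509, -0.180), 6 mm off centre, with the bystanders undisturbed. A quick search for the stripe in the wrist image comes before handing in.

Run:
```python
from h import *
im=cv2.imread("pics/w5.png");H=cv2.cvtColor(im,cv2.COLOR_BGR2HSV)
red=((H[...,0]<8)|(H[...,0]>172))&(H[...,1]>110)&(H[...,2]>50)
print(blobs(red,6)[0]); c=cam("wrist",read_state())
print("captop ctr px",proj(c,[.5268,.1345,.175]))
for n in("top","scene"):
    a=cv2.imread(f"pics/{n}5.png".replace("top5","t5").replace("scene5","s5"));h=cv2.cvtColor(a,cv2.COLOR_BGR2HSV)
    u,v=map(int,proj(cam(n),[.5268,.1345,.175]));r=((h[...,0]<6)|(h[...,0]>174))&(h[...,1]>120)&(h[...,2]>50)
    m=np.zeros(r.shape,np.uint8);m[v-15:v+15,u-15:u+15]=r[v-15:v+15,u-15:u+15];print(n,(u,v),blobs(m,2)[0])
```

```text
[(array([273.4, 291.8]), [259, 279, 29, 26, 331])]
captop ctr px (np.float64(256.5515461549604), np.float64(266.6158174339155))
top (210, 207) [(array([211.7, 220.7]), [211, 220, 2, 2, 3])]
scene (303, 210) []
```

Run:
```python
from h import *
im=cv2.imread("pics/w5.png");H=cv2.cvtColor(im,cv2.COLOR_BGR2HSV)
red=((H[...,0]<8)|(H[...,0]>172))&(H[...,1]>110)&(H[...,2]>50); red[:270]=0
c=cam("wrist",read_state())
p=np.array([onz(c,q,.175)[:2] for q in np.argwhere(red)[:,::-1]])
u=np.linalg.svd(p-p.mean(0))[2][0];d=p.mean(0)-[.5268,.1345];u*=np.sign(u@d)
for v in(u,d):print((np.degrees(np.arctan2(v[1],v[0]))-178)%360)
```

```text
91.93712126935634
85.74426913142997
```

The stripe, seen at about (273,292), stands 86–92° back from home, so the cap is a quarter turn off. Handing in.

```bash
python3 -c "
from station import *
print(job_done())"
```

```text
the job is handed in; nothing more can be done
None
```

I've handed the job in: the lamp head is about 6 mm from the tray's centre, and the cap was screwed fully home, then backed off about 90° (stripe measured at 86–92°) and is held at 25 N; no pass/fail result came back.

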